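Hold the bottle rocker at its set tilt

ROBOT

A 6-joint arm with a two-finger parallel gripper is mounted at the origin on the work surface. World frame = base frame: x ahead of the robot, y to its left, z up, the work surface at z = 0. Lengths are in m, angles in rad, forces in N, time in s.
With the tool pointing down it reaches from about 0.425 to 0.95 m from the base axis. Payload 3.5 kg.
Tool frame: the origin (TCP) lies midway between the tips of the shut fingers; the grasp point (between the pads) lies 19 mm behind it; z points along the fingers, y is the line along which they close (so a half turn about z gives the same grasp; the last joint's range is limited). The gripper opens to 85 mm and grips with 20 to 120 N. Pads are 22 mm wide; open, the fingers measure 114 mm over their backs; the gripper's body (76 mm by 85 mm) begins 54 mm behind the grasp point. The pads swing forward as they close: fully open they stand 13 mm farther back than shut.
Start: joints at [-1.452, 0.286, 1.577, -0, 1.279, -0.15], TCP at [0.179, -0.651, 0.231] pointing down, gripper open.
Joint ranges: [-2.77, 2.77], [-0.9, 2.22], [0.21, 2.48], [-1.53, 4.67], [0.24, 2.81], [-2.84, 2.84]. Speed limits (rad/s): [2.79, 2.79, 3.14, 3.14, 3.14, 3.14].

INTERFACE

Orientations are given as a rotation vector (axis times angle).
In Python, from workcell import ctrl, viewer gives the robot as it stands.
- The arm moves only by the shell command python3 -m jog 'ROWS' [FORCE]. ROWS is JSON, one flat list of numbers, 7 for each row, row after row: the shift along the tool's x, y, z scaled (see below), then the turn, a rotation vector about the tool's x, y, z scaled (see below), then the opening, from -1 (shut) to 1 (fully open). A call has 1 to 12 rows; each row shifts and turns the commanded pose from where the row before left it, along the tool's axes as they then stand; what a row does not reach is not made up. The controller multiplies each number of a shift by 25 cm and each number of a turn by 90 degrees. A row lasts 1/10 s, in which the tool goes at most 50 mm and 8.59 degrees, less where a joint would pass 70% of its speed; a pose out of reach is approached as far as the arm can. A call with a number of a shift or a turn outside -1 to 1 is refused whole. A call with a gripper value outside its range is refused whole. The fingers move at their own pace and stop on an object; FORCE is the grip in N (left out, the last holds). Time passes only in rows, so rows that do not move let the fingers close. It gives the time, the measured TCP pose, the force, the opening and the grip force at its end, in the units of the state.
- ctrl.get_obs(): the state, without advancing time (a new reading comes with each control period).
- viewer.camera(name): name is "side" or "top"; returns the picture (400x640x3 uint8, blue, green, red); there is no depth.
- viewer.camera_params(name): a dict with "fx", "fy", "cx", "cy" (pixels), "D" ([k1, k2, p1, p2, k3] as OpenCV has them; the pictures are not rectified), "R" (3x3) and "t" (3): a world point X has camera coordinates R X + t. Camera axes: x right, y down, z forward; pixel columns grow to the right and rows downward; lengths in m; the calibration is good to about 2 mm. A picture is of the moment at which its call begins. camera_params takes no time and is no camera call.
- ctrl.hand_in(): hands the job in; it is judged then, once.
The state is a dict: "clock": time; "joints": joint angles; "joint_velocities": joint speeds; "tau": joint torques, N m; "eef_pos": TCP position; "orientation": TCP orientation; "ft_force": force on the tool from outside, world axes, zero at the start; "moment": the same for the moment, N m; "gripper_width": finger opening in m; "finger_force": force on a finger pad.
Only numpy, scipy, OpenCV 4.12 (cv2) and the standard library are available. Lean on these libraries where they do the work, as an engineer would, in place of code of your own. Each camera call takes 0.05 s, during which the arm holds its last target. There are 200 camera calls.

TASK

Take the bottle rocker's hand lever, which pulls on the top-heavy rocker only through a soft spring, and bring the rocker up from its rest until the black pointer stands on the red set mark; keep it on the mark for five seconds without a break. Then let the rocker down gently onto the rest it started from, never letting it slam or tip over to the other rest, and let go of the lever with its spring relaxed. Work by the lever alone: touch neither beam, pointer nor bottles, and leave the other things on the counter where they are.

Things in the scene. Friction and masses are not known exactly. Their poses are not given: they have to be found in the camera images.
- stand: fixed stand of the bottle rocker: grey base 200 x 160 x 14 mm, two aluminium posts and on the far one a white round dial, radius 122 mm, at x = +56 to 60 mm. Origin under the base's centre, on the counter; x along the rocker's shaft towards the dial, y along the level beam, z up; turned about z by up to 0.35 rad. The beam and bottles take 420 mm along y.
- pivot (a point): centre of the rocker's shaft, 130 mm above the stand's origin, axes as the stand's. The shaft lies along x; rocker, lever and red set hand all turn about it.
- rocker (a joint): absolute tilt of the rocker (rad): 0 = level, positive = top and pointer lean to the stand's +y (the +y bottle goes down). Stops at -0.30 (home rest, where it starts and must end) and +0.30 (other rest). Bearing drag 0.06 N m s/rad, no dry friction. Unstable: with the lever held still the tilt runs away to one rest or the other, time constant 0.7 to 1.5 s.
- lever (a joint): lean of the hand lever relative to the rocker (rad), positive towards +y; its absolute lean is rocker + lever. A spring, nominal 0.20 N m/rad (drag 0.012 N m s/rad), joins them: it turns the rocker with 0.20 x this angle, towards the lever's side. 0 = relaxed; range -1.3 to 1.3. Freed, the 40 g lever stands about 0.1 rad from the rocker's line.
- lever_grip (a point): centre of the lever's green round grip, a bar 14 mm thick and 64 mm long along the stand's x; pinch it from above, fingers closing along the stand's y. The steel lever below is 8 mm thick along y. The point's z axis runs along the lever away from the shaft. At absolute lean a the grip is at y = 190 mm sin(a), z = 190 mm cos(a) from pivot in the stand's axes.
- set_hand (a joint): angle of the red set hand on the dial (rad), measured like rocker, between -0.12 and 0.12: the tilt at which the rocker must be kept. It does not move. To lift the rocker off its rest takes an absolute lever lean of about +0.1 to +0.35; holding it at tilt t takes about -0.3 to -1.05 times t.
- pointer_tip (a point): tip of the black pointer in front of the dial, fixed to the rocker, 100 mm from the shaft and 73 mm along x towards the dial; the pointer is upright when the rocker is level and leans with it.
- rack: rocking part: 400 mm aluminium beam, pointer and two amber bottles 90 mm across at y = +-160 mm, origin on the shaft, caps' tops 86 mm above it. Nominal 2.2 kg, centre of mass 15 mm above the shaft: tipping moment 0.325 N m x sin(tilt), inertia 0.054 kg m2 about the shaft; the true mass, moment and inertia are all 0.8 to 1.25 times these. Not to be touched.
- jar_a: bystander: amber jar, 56 mm across, 90 mm high, origin under its centre; behind it at the counter's sides and back stand fixed things: an electronic balance (84 mm high) and a label scanner (160 mm) on the right, a black terminal (230 mm) on the left, a low tray
- jar_b: bystander: white jar, 48 mm across, 80 mm high, origin under its centre
- cup: bystander: clear dosing cup, 68 mm across, 60 mm high, origin under its centre
- spatula: bystander: spatula lying on the counter, 180 mm long
- weight: bystander: brass check weight, 36 mm across, 52 mm high, origin under its centre
- set_mark (a point): middle of the red mark at the end of the set hand, 100 mm from the shaft; the mark is 11 mm wide and 40 mm long, so about 0.055 rad either side of its middle; the point's z axis points from the shaft through the mark

How it is judged:
By the outcome, as a careful person would: the job done as asked, in the order asked, and still so for the second after the job is handed in, with the robot touching nothing.
It also fails if it takes over 67 s, if anything falls off the work surface, if the arm or the gripper's body presses on something with over 40 N, if the wrist force passes 120 N, or if a joint passes its speed limit or range.

## Working session

There is one attempt and no reset: what is moved stays moved. The work goes in short steps, Python scripts to look and compute and a shell command to move; the robot and the scene stay as the last step left them, time stands still between calls to the robot, and variables do not carry over. Pictures are saved under pics/ and viewed, at most 10 in all, crops included, and the job is handed in when it is done.

```bash
ls; mkdir -p pics
python3 - <<'E'
from workcell import ctrl, viewer
import cv2
o=ctrl.get_obs()
for k,v in o.items(): print(k,v)
for n in("side","top"):
    cv2.imwrite(f"pics/{n}0.png",viewer.camera(n)); p=viewer.camera_params(n); print(n,p)
E
```

```text
pics
clock 0.0
joints [-1.45203031e+00  2.87208781e-01  1.57813777e+00 -1.82296199e-05
  1.27859571e+00 -1.49994554e-01]
joint_velocities [ 0.00096895  0.00036519 -0.00079717 -0.0016629  -0.00169124 -0.00140302]
tau [-2.12762811e-04 -4.05977011e+01 -2.92628753e+01 -1.80180346e-04
  5.79635191e-03  5.33173505e-06]
eef_pos [ 0.17918841 -0.65011756  0.22993967]
orientation [-3.11094027e+00 -4.20592090e-01 -3.01950859e-05]
ft_force [-0.43030409 -0.18368639  0.85098264]
moment [ 0.0041382  -0.02176588  0.0217026 ]
finger_force 0.0
gripper_width 0.08536510720261059
side {'fx': 403.9902160459258, 'fy': 403.9902160459258, 'cx': 318.5681798558512, 'cy': 203.0483704992812, 'D': array([0.00095727, 0.        , 0.        , 0.        , 0.        ]), 'R': array([[ 0.99021312, -0.13879071, -0.01466669],
       [-0.10943445, -0.70692621, -0.69876995],
       [ 0.08661451,  0.69353621, -0.71519609]]), 't': array([-0.47612192,  0.18703874,  1.36246691])}
top {'fx': 405.58996181215264, 'fy': 405.58996181215264, 'cx': 320.8711409255711, 'cy': 198.1119887328003, 'D': array([-0.05137987,  0.        ,  0.        ,  0.        ,  0.        ]), 'R': array([[-4.37306388e-03, -9.99662581e-01,  2.56046895e-02],
       [-9.83997451e-01, -2.59307544e-04, -1.78182350e-01],
       [ 1.78128868e-01, -2.59741520e-02, -9.83664297e-01]]), 't': array([-0.0140883 ,  0.52275005,  1.17787919])}
```

View pics/side0.png

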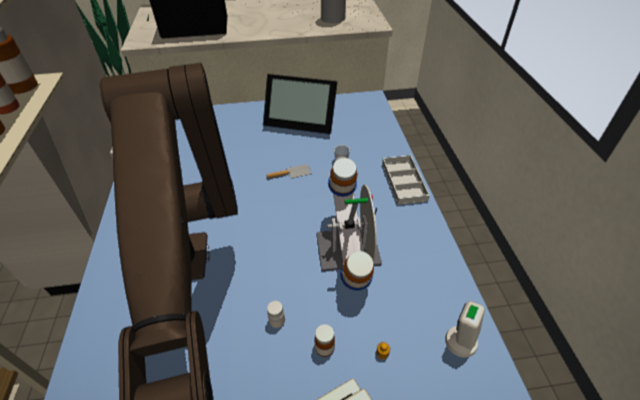

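View pics/top0.png

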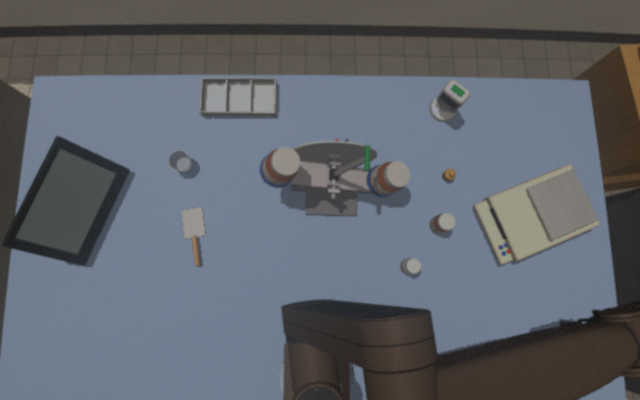

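Run:
```python
import cv2, numpy as np
a=cv2.imread("pics/top0.png")[125:225,250:420]; b=cv2.imread("pics/side0.png")[140:300,300:400]
a=cv2.resize(a,None,fx=4.7,fy=4.7,interpolation=cv2.INTER_CUBIC)
cv2.imwrite("pics/tc.png",a)
cv2.imwrite("pics/sc.png",cv2.resize(b,None,fx=3.7,fy=3.7,interpolation=cv2.INTER_CUBIC))
t=cv2.imread("pics/top0.png").astype(int)
print("top rows134-146 cols 328-354")
for y in range(135,146): print(y,[tuple(int(v) for v in t[y,x]) for x in range(333,351)])
```

```text
top rows134-146 cols 328-354
135 [(146, 128, 116), (145, 126, 115), (145, 128, 116), (146, 129, 116), (145, 127, 114), (145, 128, 115), (145, 128, 115), (144, 128, 115), (146, 129, 114), (145, 126, 115), (144, 127, 115), (144, 127, 115), (145, 128, 116), (146, 127, 115), (145, 127, 115), (144, 128, 114), (146, 128, 115), (146, 129, 115)]
136 [(146, 128, 116), (146, 129, 117), (145, 128, 115), (145, 128, 116), (146, 129, 116), (146, 128, 116), (144, 127, 113), (149, 129, 118), (146, 128, 116), (143, 126, 114), (145, 127, 115), (145, 127, 114), (147, 128, 116), (143, 126, 113), (146, 127, 115), (148, 130, 117), (146, 130, 116), (144, 126, 114)]
137 [(147, 130, 119), (142, 124, 112), (141, 125, 115), (144, 126, 118), (142, 124, 116), (143, 126, 115), (145, 127, 116), (145, 128, 116), (145, 127, 115), (144, 127, 115), (145, 129, 116), (146, 127, 114), (141, 125, 112), (144, 127, 113), (143, 125, 112), (145, 127, 115), (142, 126, 111), (145, 127, 116)]
138 [(145, 125, 113), (143, 126, 117), (135, 120, 120), (127, 113, 122), (127, 111, 122), (133, 118, 121), (139, 122, 117), (142, 125, 113
[... 1485 characters left out ...]
86), (86, 86, 85), (88, 88, 88), (92, 91, 92), (93, 93, 93), (93, 94, 95), (96, 98, 98), (97, 99, 99), (96, 100, 100), (101, 106, 106), (109, 112, 111), (110, 114, 114), (112, 116, 116)]
144 [(70, 71, 72), (71, 72, 73), (73, 72, 74), (71, 74, 74), (71, 71, 73), (74, 73, 75), (72, 71, 74), (71, 73, 74), (74, 74, 76), (73, 73, 74), (76, 76, 78), (75, 74, 75), (76, 76, 78), (76, 77, 77), (75, 78, 81), (82, 84, 85), (81, 84, 86), (86, 87, 89)]
145 [(72, 73, 74), (71, 71, 73), (73, 72, 73), (70, 69, 72), (72, 73, 74), (74, 72, 74), (72, 71, 74), (74, 73, 73), (75, 74, 75), (75, 73, 76), (72, 72, 75), (72, 73, 74), (73, 74, 76), (71, 73, 74), (71, 71, 72), (76, 73, 74), (74, 72, 74), (73, 74, 75)]
```

View pics/tc.png

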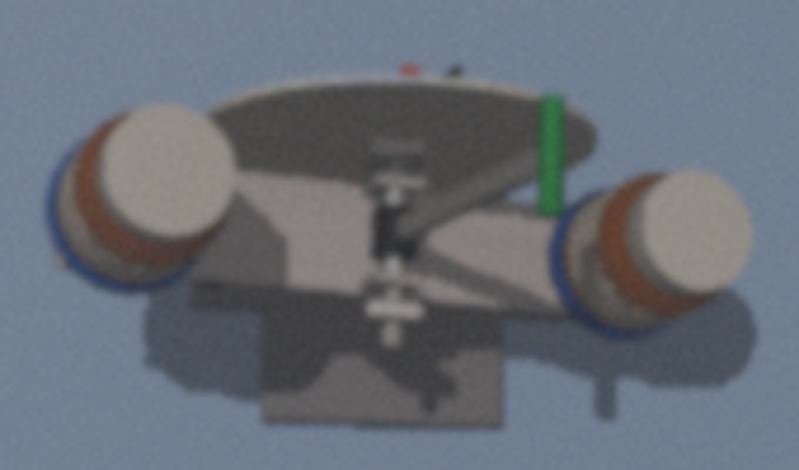

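View pics/sc.png

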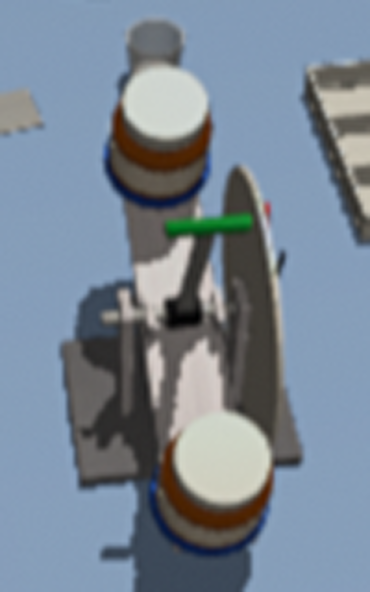

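```bash
cat > h.py <<'E'
import cv2, numpy as np
from scipy.optimize import least_squares
from workcell import ctrl, viewer
P={n:viewer.camera_params(n) for n in("side","top")}
def proj(n,X):
    p=P[n];K=np.array([[p["fx"],0,p["cx"]],[0,p["fy"],p["cy"]],[0,0,1]])
    return cv2.projectPoints(np.atleast_2d(np.asarray(X,float)),cv2.Rodrigues(p["R"])[0],p["t"],K,p["D"])[0][:,0]
def tri(u1,u2): # side px, top px
    return least_squares(lambda X:np.r_[proj("side",X)[0]-u1,proj("top",X)[0]-u2],[.65,0,.25]).x
def blobs(img,roi,f,amin=20):
    y0,y1,x0,x1=roi; c=img[y0:y1,x0:x1].astype(int)
    m=f(c[...,0],c[...,1],c[...,2]).astype(np.uint8)
    n,l,s,ce=cv2.connectedComponentsWithStats(m)
    return [(ce[i]+[x0,y0],int(s[i,4]),s[i,:4]+[x0,y0,0,0]) for i in range(1,n) if s[i,4]>=amin]
green=lambda b,g,r:(g>r+40)&(g>b+30)
E
python3 - <<'E'
from h import *
t=cv2.imread("pics/top0.png");s=cv2.imread("pics/side0.png")
print([ [int(v) for v in s[r,c]] for r,c in((169,343),(176,343),(265,359),(275,359),(255,359))],[[int(v) for v in t[r,c]] for r,c in((161,286),(175,398),(180,310))])
wt=lambda b,g,r:(r>b-2)&(r>125)
ws=lambda b,g,r:(g>195)&(r>190)
for q in blobs(t,(140,200,260,420),wt,60): print("top",q)
for q in blobs(s,(150,290,320,385),ws,60): print("side",q)
gt=blobs(t,(130,190,350,380),green)[0];gs=blobs(s,(180,215,330,380),green)[0]
print(gt,gs,"grip",tri(gs[0],gt[0]))
E
```

```text
[[207, 213, 206], [188, 197, 193], [195, 209, 207], [167, 179, 180], [201, 213, 207]] [[134, 141, 147], [135, 140, 147], [93, 92, 97]]
top (array([298.60689655, 165.88571429]), 1015, array([272, 148,  58,  39]))
top (array([397.77303371, 173.48988764]), 445, array([387, 162,  23,  24]))
top (array([355.70980392, 177.09803922]), 255, array([342, 171,  25,  17]))
side (array([344.26710098, 167.18566775]), 307, array([334, 159,  22,  18]))
side (array([343.75213675, 214.01709402]), 117, array([338, 205,  13,  17]))
side (array([358.78252788, 259.58364312]), 538, array([348, 233,  25,  42]))
(array([366.71428571, 157.88095238]), 84, array([365, 146,   4,  24])) (array([356.07291667, 200.28125   ]), 96, array([345, 198,  23,   6])) grip [ 0.5732756  -0.11941397  0.30990588]
```

```bash
cat >> h.py <<'E'
wt=lambda b,g,r:(r>b+3)&(r>130)
ws=lambda b,g,r:(g>195)&(r>190)
def stand_pts(q,tilt,pts):  # q=x,y,yaw ; pts in rocker frame about shaft
    x,y,w=q; o=[]
    for X,Y,Z in pts:
        yy=Y*np.cos(tilt)+Z*np.sin(tilt); zz=-Y*np.sin(tilt)+Z*np.cos(tilt)
        o.append([x+X*np.cos(w)-yy*np.sin(w),y+X*np.sin(w)+yy*np.cos(w),.13+zz])
    return np.array(o)
E
python3 - <<'E'
from h import *
t=cv2.imread("pics/top0.png");s=cv2.imread("pics/side0.png")
big=lambda L:max(L,key=lambda q:q[1])
tl=big(blobs(t,(146,178,271,301),wt));tr=big(blobs(t,(155,190,386,415),wt))
sf=big(blobs(s,(155,180,320,370),ws));sn=big(blobs(s,(249,285,340,385),ws))
for q in(tl,tr,sf,sn):print(q)
caps=[(0,.16,.086),(0,-.16,.086)]
obs=np.r_[sf[0],sn[0],tl[0],tr[0]]
f=lambda q:np.r_[proj("side",stand_pts(q,-.3,caps)).ravel(),proj("top",stand_pts(q,-.3,caps)).ravel()]-obs
r=least_squares(f,[.55,-.05,0]);print(r.x,r.fun.round(2))
print(tri(sf[0],tl[0]),tri(sn[0],tr[0]))
q=r.x
gp=np.array([ .5732756,-.11941397,.30990588]);d=gp[:2]-q[:2]
c,sn_=np.cos(q[2]),np.sin(q[2])
lx,ly=c*d[0]+sn_*d[1],-sn_*d[0]+c*d[1];print("grip local",lx,ly,gp[2]-.13,"lean",np.arctan2(ly,gp[2]-.13),np.hypot(ly,gp[2]-.13))
# base corners front predicted, pointer tip at -0.3
print("tip",proj("top",stand_pts(q,-.3,[(.073,0,.1)])),proj("side",stand_pts(q,-.3,[(.073,0,.1)])))
for a in(-.12,-.06,0,.06,.12):print("mark",a,proj("top",stand_pts(q,a,[(.0615,0,.12),(.065,0,.12),(.065,0,.1)])).round(1).tolist(),proj("side",stand_pts(q,a,[(.065,0,.12)])).round(1))
red=lambda b,g,r:(r>b)&(r>g+18)
print(blobs(t,(132,146,300,360),red,3),blobs(s,(180,225,362,385),red,2))
c=s[190:216,366:378]
for i,row in enumerate(c):print(190+i,[int(v[2])-int(v[1]) for v in row])
E
```

```text
(array([285.55711775, 160.62741652]), 569, array([272, 148,  29,  26]))
(array([397.60981308, 173.44626168]), 428, array([387, 162,  23,  24]))
(array([344.26710098, 167.18566775]), 307, array([334, 159,  22,  18]))
(array([359.64347826, 262.76086957]), 460, array([348, 249,  25,  26]))
[ 0.57552281 -0.04730673 -0.03224888] [ 0.42 -0.13  0.46  0.27 -0.32  0.34  0.05  0.44]
[0.57940555 0.07919433 0.26021493] [ 0.56955968 -0.22509397  0.16620992]
grip local 7.893769545142416e-05 -0.07214220110348321 0.17990588000000002 lean -0.38136787682912165 0.19383142892376826
tip [[346.54137237 139.77705659]] [[376.61686768 207.94303091]]
mark -0.12 [[341.4, 140.9], [341.4, 139.6], [340.0, 142.0]] [[373.6 199. ]]
mark -0.06 [[338.7, 140.7], [338.7, 139.4], [337.7, 141.8]] [[373.1 197.1]]
mark 0 [[335.9, 140.6], [335.9, 139.3], [335.4, 141.7]] [[372.6 195.4]]
mark 0.06 [[333.1, 140.5], [333.1, 139.2], [333.2, 141.7]] [[372.2 193.8]]
mark 0.12 [[330.3, 140.5], [330.4, 139.2], [330.9, 141.7]] [[371.7 192.3]]
[(array([336.5, 139.5]), 8, array([335, 139,   4,   2]))] [(array([371.57142857, 196.28571429
[... 736 characters left out ...]
-18, 0, 5, 2, -3, -5, -19, -25, -24, -24, -24]
203 [-4, 1, 4, 4, 4, -1, -7, -18, -24, -25, -24, -24]
204 [4, 4, 4, 3, 4, -1, -7, -15, -22, -24, -24, -24]
205 [4, 4, 3, 4, 3, -1, -6, -11, -21, -25, -25, -24]
206 [4, 4, 3, 3, 3, -2, -5, -9, -21, -24, -24, -24]
207 [4, 4, 4, 4, 4, 1, -4, -9, -20, -22, -21, -24]
208 [3, 3, 3, 3, 4, 2, -3, -9, -18, -18, -12, -20]
209 [3, 3, 4, 3, 3, 3, -3, -8, -17, -15, -10, -20]
210 [3, 4, 3, 3, 3, 3, -1, -7, -12, -8, -11, -22]
211 [3, 4, 2, 3, 3, 3, -1, -6, -7, -6, -15, -23]
212 [3, 2, 4, 3, 4, 4, 0, -4, -5, -8, -20, -24]
213 [4, 4, 3, 3, 3, 3, 1, -2, -1, -9, -22, -24]
214 [3, 3, 4, 3, 2, 4, 2, 2, 2, -10, -23, -25]
215 [3, 3, 4, 2, 3, 4, 4, 5, 4, -12, -24, -25]
```

```bash
python3 -m jog '[0,0,-0.19,0,0,0.095,1, 0,0,-0.19,0,0,0.095,1, 0.1,-0.1,-0.1,0,0,0,1]'; python3 -m jog '[0.11,-0.155,0,0,0,0,1,0.11,-0.155,0,0,0,0,1,0.11,-0.155,0,0,0,0,1,0.11,-0.155,0,0,0,0,1,0.11,-0.155,0,0,0,0,1,0.11,-0.155,0,0,0,0,1,0.11,-0.155,0,0,0,0,1,0.11,-0.155,0,0,0,0,1,0.11,-0.155,0,0,0,0,1,0.11,-0.155,0,0,0,0,1,0.11,-0.155,0,0,0,0,1,0,0,0,0,0,0,1]'
cat >> h.py <<'E'
Q=np.array([0.57552281,-0.04730673,-0.03224888])
from scipy.spatial.transform import Rotation as Ro
def to(lean,rad,lx=0.,x=None):
    "rows-units offset from measured pose to lever-aligned pose"
    o=ctrl.get_obs();R=Ro.from_rotvec(o["orientation"]);p=o["eef_pos"]
    w=Ro.from_euler("z",Q[2]);T=w*Ro.from_euler("x",-lean)*Ro.from_euler("x",np.pi)
    X=np.array([Q[0],Q[1],.13])+w.apply([lx,rad*np.sin(lean),rad*np.cos(lean)])
    print("t",o["clock"],"shift u",(R.inv().apply(X-p)/.25).round(4),"turn u",((R.inv()*T).as_rotvec()/(np.pi/2)).round(4),"F",o["ft_force"].round(2),"w",o["gripper_width"])
E
python3 -c "
from h import *
to(-.381,.254)"
```

```text
clock: 0.4
eef_pos: [0.2028, -0.6289, 0.3553]
orientation: [3.135, -0.057, -0.0]
ft_force: [0.6, 0.4, 0.5]
gripper_width: 0.0853
finger_force: 0.0
clock: 1.6
eef_pos: [0.5222, -0.2047, 0.3507]
orientation: [-3.139, 0.036, -0.0]
ft_force: [-0.2, -0.2, 0.9]
gripper_width: 0.0851
finger_force: 0.0
t 1.6 shift u [ 0.1955 -0.2567 -0.0598] turn u [0.2411 0.0011 0.0059] F [-0.23 -0.24  0.88] w 0.08514937339396668
```

```bash
python3 -m jog '[0.1,-0.13,-0.03,0,0,0,1,0.096,-0.127,-0.03,0,0,0.006,1,0,0,0,0.08,0,0,1,0,0,0,0.08,0,0,1,0,0,0,0.081,0,0,1,0,0,0,0,0,0,1]'
python3 - <<'E'
from h import *
to(-.381,.254)
s=viewer.camera("side");t=viewer.camera("top")
big=lambda L:max(L,key=lambda q:q[1])
print("top",[q for q in blobs(t,(155,190,386,415),wt)],"side",blobs(s,(249,285,340,385),ws))
a=t[110:230,250:430];b=s[150:300,300:420]
cv2.imwrite("pics/c1.png",np.hstack([cv2.resize(a,(540,360)),cv2.resize(b,(260,325)) if 0 else cv2.resize(b,(240,360))]))
E
```

```text
clock: 2.2
eef_pos: [0.5702, -0.1491, 0.3638]
orientation: [-2.761, 0.06, -0.006]
ft_force: [-0.8, 1.2, -0.3]
gripper_width: 0.0852
finger_force: 0.0
t 2.2 shift u [ 0.008  -0.0307  0.0036] turn u [ 0.0004 -0.0001 -0.0072] F [-0.76  1.2  -0.35] w 0.0852219842914066
top [(array([391.91338583, 168.33070866]), 127, array([387, 162,  14,  17]))] side [(array([358.97674419, 261.82751938]), 516, array([347, 249,  26,  26]))]
```

View pics/c1.png

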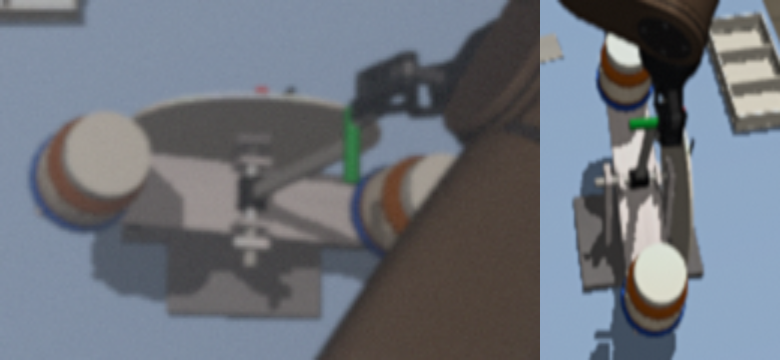

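```bash
cat >> h.py <<'E'
def pred(n,t,Y): return proj(n,stand_pts(Q,t,[(0,Y,.086)]))[0]
E
python3 - <<'E'
from h import *
o=ctrl.get_obs();R=Ro.from_rotvec(o["orientation"]).as_matrix();p=o["eef_pos"]
pts=[p,p+R[:,1]*.05,p-R[:,1]*.05]
print(proj("side",pts),proj("top",pts))
for t in(-.3,-.2,-.1,0,.1,.3):print(t,pred("side",t,-.16),pred("side",t,.16),pred("top",t,.16),pred("top",t,-.16), proj("side",stand_pts(Q,t,[(.073,0,.1)])))
s=cv2.imread("pics/side0.png")
for y in range(245,285,2):print(y,[int(v) for v in s[y,345:376,1]])
E
```

```text
[[358.61592984 192.8532095 ]
 [361.25348055 210.68888059]
 [356.07338295 175.65895985]] [[382.30917482 152.67341438]
 [400.74751051 155.84531795]
 [363.05815683 149.37493496]]
-0.3 [360.10548947 263.02630124] [344.68530706 167.05235304] [285.24012225 160.96270835] [397.65734261 173.88243722] [[376.61686882 207.94302969]]
-0.2 [360.19761298 258.01180587] [343.97503298 167.74552933] [280.75385804 162.20540166] [397.43196534 172.30018888] [[376.01954769 205.04327125]]
-0.1 [360.1681304  252.52823722] [343.33781281 168.96790694] [276.95429473 163.55265683] [396.51753357 170.69266565] [[375.38555294 202.34884887]]
0 [360.01486824 246.64484689] [342.77661823 170.6868725 ] [273.86284054 164.9828629 ] [394.89207878 169.07753023] [[374.72295345 199.88891382]]
0.1 [359.73796904 240.44101439] [342.29347585 172.86777903] [271.48793529 166.47472056] [392.54240149 167.47420067] [[374.03998175 197.68856196]]
0.3 [358.82594999 227.4291531 ] [341.56544083 178.47121093] [268.86530699 169.56241309] [385.67149527 164.38802099] [[372.64576994 194.14546301]]
245 [89, 84, 114, 182, 198, 197, 197, 194, 191,
[... 2204 characters left out ...]
32, 52, 113, 154, 161]
275 [52, 35, 33, 35, 35, 37, 45, 58, 73, 87, 113, 144, 164, 173, 179, 181, 179, 179, 173, 162, 133, 105, 77, 50, 37, 33, 39, 84, 147, 162, 160]
277 [76, 67, 42, 32, 35, 33, 35, 36, 39, 46, 57, 59, 63, 69, 74, 75, 71, 70, 66, 56, 47, 40, 37, 35, 37, 47, 68, 98, 149, 160, 159]
279 [73, 78, 72, 56, 44, 36, 33, 33, 35, 35, 35, 34, 36, 39, 37, 37, 36, 37, 36, 36, 35, 37, 38, 42, 51, 59, 85, 134, 157, 160, 159]
281 [56, 73, 79, 82, 82, 72, 56, 42, 37, 36, 34, 34, 33, 33, 33, 33, 32, 34, 35, 37, 43, 50, 72, 80, 66, 61, 101, 151, 161, 159, 158]
283 [25, 36, 57, 74, 81, 84, 85, 85, 86, 83, 71, 66, 65, 57, 56, 62, 64, 68, 73, 81, 83, 79, 66, 45, 47, 100, 149, 161, 159, 158, 158]
```

```bash
python3 -m jog '[0.008,-0.03,0,0,0,-0.007,1,0,0,0,0,0,0,1]'
cat >> h.py <<'E'
from scipy.optimize import brentq
ph=np.linspace(0,2*np.pi,181)
def rim(t): # lowest image row of near cap's top rim
    return proj("side",stand_pts(Q,t,[(.034*np.cos(a),-.16+.034*np.sin(a),.086) for a in ph]))[:,1].max()
def edge(s):
    g=cv2.GaussianBlur(s[...,1],(3,1),0).astype(float);out=[]
    for c in range(355,365):
        r=np.arange(215,290);v=g[215:290,c]
        i=[k for k in range(4,70) if v[k]>=130>v[k+1] and v[k-4:k].min()>140 and v[k+3]<110]
        if i: k=i[-1];out.append(r[k]+(v[k]-130)/(v[k]-v[k+1]))
    return np.max(out) if out else np.nan
E
python3 - <<'E'
from h import *
to(-.381,.254)
print(edge(cv2.imread("pics/side0.png")),rim(-.3))
s=viewer.camera("side");print(edge(s))
cv2.imwrite("pics/c2.png",cv2.resize(s[150:290,320:400],(400,700))[:600])
E
```

```text
clock: 2.5
eef_pos: [0.5735, -0.1384, 0.3704]
orientation: [-2.764, 0.035, -0.016]
ft_force: [0.0, 0.7, 0.4]
gripper_width: 0.0854
finger_force: 0.0
t 2.5 shift u [-0.0039  0.0192  0.0123] turn u [ 0.0024 -0.0023  0.0047] F [0.02 0.74 0.4 ] w 0.08544206486602943
275.87719298245617 274.7439372864412
276.03846153846155
```

View pics/c2.png

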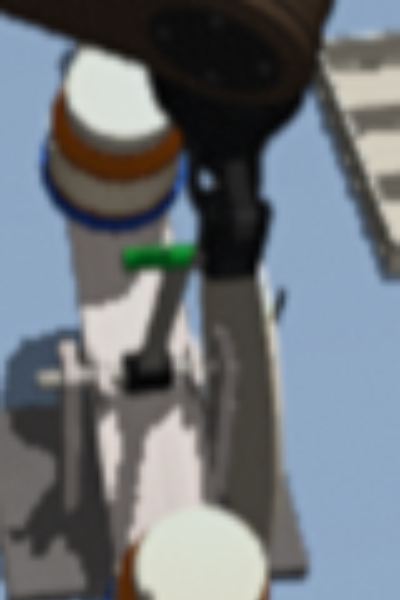

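```bash
python3 -m jog '[0,0,0,0,0,0,1,0,0,0,0,0,0,1]'
python3 - <<'E'
from h import *
to(-.381,.254)
s=viewer.camera("side");t=viewer.camera("top")
to(-.381,.254)
o=ctrl.get_obs();R=Ro.from_rotvec(o["orientation"]).as_matrix();p=o["eef_pos"];print(p)
b=p-R[:,2]*.013
pts=[b+R[:,1]*.0425,b+R[:,1]*.057,b-R[:,1]*.0425,b-R[:,1]*.057]
pts+= [x+R[:,0]*.011 for x in pts]+[x-R[:,0]*.011 for x in pts]
print(proj("side",pts).round(1).tolist());print(proj("top",pts).round(1).tolist())
print("side")
for y in range(192,212):print(y,[int(v) for v in s[y,356:380,1]])
cv2.imwrite("pics/c3.png",cv2.resize(t[110:190,330:430],(800,600)))
E
```

```text
clock: 2.75
eef_pos: [0.5732, -0.1393, 0.3694]
orientation: [-2.763, 0.038, -0.014]
ft_force: [-0.3, -1.0, 0.4]
gripper_width: 0.0852
finger_force: 0.0
t 2.75 shift u [-0.0027  0.0143  0.0097] turn u [ 0.0019 -0.0017  0.0035] F [-0.32 -1.02  0.36] w 0.08520954627391764
t 2.85 shift u [-0.0025  0.013   0.0093] turn u [ 0.0017 -0.0016  0.0032] F [-0.08  0.55 -0.13] w 0.08570456333693253
[ 0.5731602  -0.13955786  0.36914647]
[[362.1, 202.6], [363.0, 207.9], [357.2, 172.8], [356.4, 167.9], [366.4, 202.2], [367.3, 207.5], [361.4, 172.4], [360.6, 167.5], [357.9, 203.0], [358.7, 208.3], [353.1, 173.2], [352.3, 168.3]]
[[398.1, 152.1], [403.4, 153.0], [365.5, 146.9], [359.7, 146.0], [398.0, 147.5], [403.3, 148.4], [365.5, 142.1], [359.8, 141.2], [398.1, 156.8], [403.5, 157.6], [365.5, 151.7], [359.7, 150.8]]
side
192 [173, 168, 136, 67, 20, 13, 16, 14, 15, 15, 24, 35, 40, 39, 36, 19, 8, 42, 117, 161, 169, 168, 168, 167]
193 [171, 172, 160, 94, 31, 13, 18, 14, 14, 17, 23, 37, 41, 43, 39, 22, 9, 40, 113, 161, 169, 168, 168, 167]
194 [168, 172, 164, 104, 38, 12, 15, 13, 16, 15, 19, 33, 39, 39, 
[... 1200 characters left out ...]
 169, 167, 168, 168, 168, 167]
206 [61, 103, 155, 143, 81, 40, 35, 36, 36, 43, 45, 45, 47, 48, 45, 100, 190, 188, 171, 165, 164, 167, 168, 168]
207 [69, 121, 162, 145, 88, 56, 55, 56, 58, 63, 64, 65, 64, 63, 58, 90, 171, 195, 175, 148, 137, 158, 167, 167]
208 [86, 145, 167, 144, 88, 63, 64, 65, 65, 67, 67, 67, 66, 66, 62, 82, 159, 210, 182, 124, 89, 141, 167, 168]
209 [103, 158, 170, 143, 86, 64, 67, 66, 66, 66, 66, 66, 67, 65, 62, 74, 148, 213, 185, 103, 65, 140, 166, 168]
210 [130, 163, 169, 145, 88, 62, 65, 66, 66, 66, 66, 66, 65, 65, 63, 65, 130, 210, 180, 80, 66, 149, 170, 168]
211 [163, 161, 166, 151, 93, 64, 64, 67, 67, 67, 66, 66, 67, 66, 64, 59, 118, 205, 166, 71, 94, 157, 170, 168]
```

View pics/c3.png

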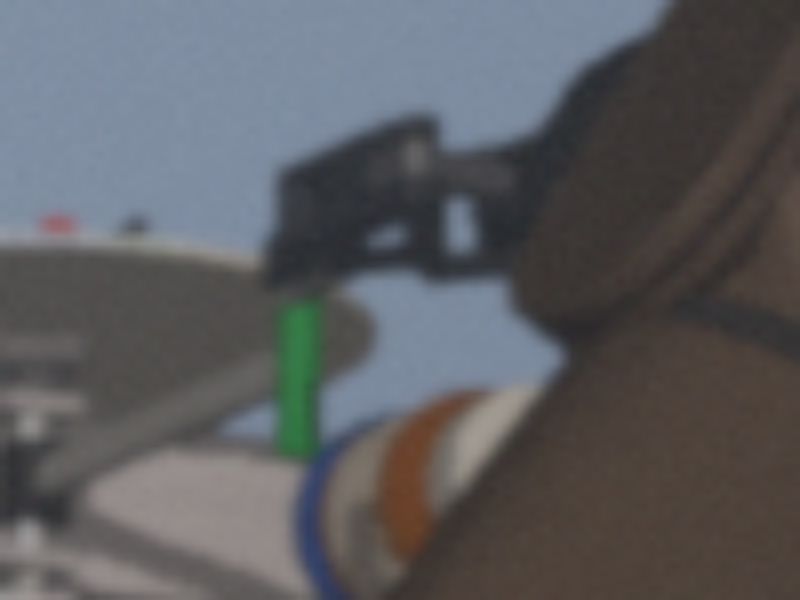

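```bash
python3 -m jog '[-0.024,0.012,0.11,0.002,-0.002,0.003,1,0,0,0.11,0,0,0,1,0,0,0.108,0,0,0,1,0,0,0,0,0,0,1,0,0,0,0,0,0,1]'
python3 - <<'E'
from h import *
to(-.381,.174,-.006)
s=viewer.camera("side");t=viewer.camera("top")
print(edge(s),[q for q in blobs(t,(130,190,350,390),green,5)],blobs(s,(180,225,330,390),green,5))
cv2.imwrite("pics/c4.png",np.hstack([cv2.resize(t[120:190,330:410],(400,350),interpolation=cv2.INTER_CUBIC),cv2.resize(s[165:235,320:400],(400,350),interpolation=cv2.INTER_CUBIC)]))
E
```

```text
clock: 3.35
eef_pos: [0.5681, -0.1119, 0.292]
orientation: [-2.759, 0.044, -0.007]
ft_force: [0.7, 0.1, 0.6]
gripper_width: 0.0857
finger_force: 0.0
t 3.35 shift u [-0.0028  0.0003  0.0021] turn u [-0.0006  0.0007  0.0001] F [0.68 0.06 0.59] w 0.08571036356368339
276.0192307692308 [(array([368.42857143, 152.71428571]), 7, array([368, 151,   2,   4]))] [(array([366. , 199.5]), 12, array([365, 198,   3,   4])), (array([347.9, 201.2]), 20, array([345, 200,   7,   4]))]
```

View pics/c4.png

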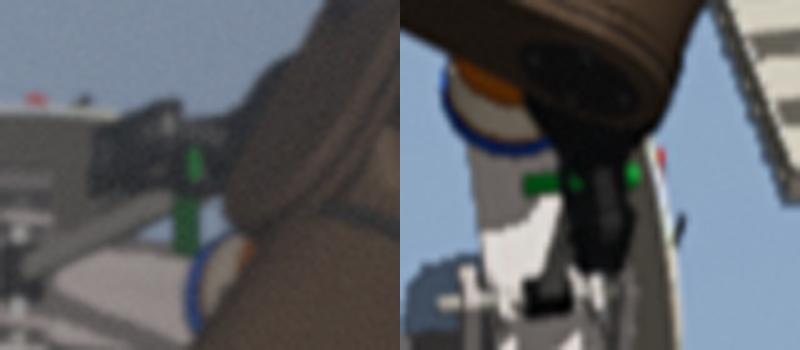

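```bash
python3 -m jog '[0,0,0,0,0,0,-1,0,0,0,0,0,0,-1,0,0,0,0,0,0,-1,0,0,0,0,0,0,-1,0,0,0,0,0,0,-1,0,0,0,0,0,0,-1]' 40
cat > m.py <<'E'
from h import *
T=np.linspace(-.32,.32,65);RM=np.array([rim(t) for t in T])+1.28
def meas():
    s=viewer.camera("side");o=ctrl.get_obs()
    e=edge(s);th=np.interp(-e,-RM,T)
    w=Ro.from_euler("z",-Q[2]);v=w.apply(o["eef_pos"]-np.array([Q[0],Q[1],.13]))
    z=w.apply(Ro.from_rotvec(o["orientation"]).as_matrix()[:,2])
    print("t %.2f th %.4f L %.3f tool %.3f r %.4f F %s w %.3f"%(o["clock"],th,np.arctan2(v[1],v[2]),np.arctan2(-z[1],-z[2]),np.hypot(v[1],v[2]),o["ft_force"].round(1),o["gripper_width"]))
    open("log.txt","a").write("%.3f %.4f %.4f\n"%(o["clock"],th,np.arctan2(v[1],v[2])))
meas()
E
python3 m.py; python3 m.py;python3 -c "
from h import *
to(-.381,.174,-.006)"
```

```text
clock: 4.05
eef_pos: [0.5681, -0.112, 0.292]
orientation: [-2.76, 0.044, -0.008]
ft_force: [0.3, -0.3, 0.5]
gripper_width: 0.0125
finger_force: 38.9
t 4.10 th -0.2999 L -0.381 tool -0.381 r 0.1746 F [-0.4 -0.8  0.8] w 0.012
t 4.15 th -0.2995 L -0.381 tool -0.381 r 0.1746 F [-0.3 -0.1  2. ] w 0.013
t 4.15 shift u [-0.0029 -0.      0.0023] turn u [-0.0003  0.0003  0.    ] F [-0.31 -0.06  2.04] w 0.012649833392891021
```

```bash
python3 -m jog '[0,-0.05,0.002,-0.046,0,0,-1,0,-0.05,0.002,-0.046,0,0,-1,0,-0.05,0.002,-0.046,0,0,-1,0,-0.05,0.002,-0.046,0,0,-1,0,-0.05,0.002,-0.046,0,0,-1,0,-0.05,0.002,-0.046,0,0,-1,0,0,0,0,0,0,-1]' |tail -1; python3 m.py;  python3 m.py; python3 -m jog '[0,-0.035,0.001,-0.032,0,0,-1,0,0,0,0,0,0,-1]'|tail -1; python3 m.py
```

```text
finger_force: 39.4
t 4.90 th -0.2985 L 0.057 tool 0.052 r 0.1739 F [ 0.2 -1.2  0.6] w 0.012
t 4.95 th -0.2989 L 0.052 tool 0.051 r 0.1739 F [ 0.1 -0.2  0.6] w 0.013
finger_force: 39.4
t 5.20 th -0.2988 L 0.098 tool 0.101 r 0.1738 F [-1.4 -0.7  0.2] w 0.012
```

```bash
python3 -m jog '[0,-0.035,0.001,-0.032,0,0,-1,0,0,0,0,0,0,-1,0,0,0,0,0,0,-1]'|tail -1; python3 m.py; python3 -m jog '[0,-0.035,0.001,-0.032,0,0,-1,0,0,0,0,0,0,-1,0,0,0,0,0,0,-1]'|tail -1; python3 m.py
```

```text
finger_force: 39.4
t 5.55 th -0.2940 L 0.146 tool 0.151 r 0.1737 F [-1.5 -1.1  0.1] w 0.012
finger_force: 39.4
t 5.90 th -0.2733 L 0.198 tool 0.202 r 0.1737 F [-0.9 -0.3 -0.3] w 0.013
```

```bash
cat > plan.py <<'E'
# fit K,A,b,bias to log; estimate state; LQR suggestion for lever lean
import sys; from h import *
from scipy.linalg import solve_discrete_are, expm
D=np.loadtxt("log.txt");D=D[D[:,0]>4.9];tg=float(sys.argv[1]) if len(sys.argv)>1 else -.025;T=float(sys.argv[2]) if len(sys.argv)>2 else .3
t0=D[0,0];dt=.01;N=int(round((D[-1,0]-t0)/dt))
tt=t0+dt*np.arange(N+1);LL=np.interp(tt,D[:,0],D[:,2])
def sim(p):
    K,A,b,b0=p;th,w=-.2995,0.;o=np.empty((N+1,2))
    for i in range(N+1):
        o[i]=th,w
        w+=dt*(K*(LL[i]+b0-th)+A*np.sin(th)-b*w);th+=dt*w
        if th<-.2995: th,w=-.2995,max(w,0)
    return o
pr=np.array([3.7,6.,1.1,0]);sg=np.array([.9,1.3,.25,.03])
f=lambda p:np.r_[(np.interp(D[:,0],tt,sim(p)[:,0])-D[:,1])/.0025,(p-pr)/sg]
r=least_squares(f,pr,x_scale=sg,diff_step=1e-3);p=r.x;o=sim(p);K,A,b,b0=p
# local correction: velocity/offset from recent residuals
res=D[:,1]-np.interp(D[:,0],tt,o[:,0])
m=D[:,0]>D[-1,0]-.8;x=D[m,0]-D[-1,0]
c=np.linalg.lstsq(np.c_[np.ones(m.sum()+2),np.r_[x,0,.5]],np.r_[res[m],0,0],rcond=None)[0] if m.sum()>2 else [0,0]
th,w=o[-1,0]+c[0],o[-1,1]+c[1]
M=np.array([[0,1,0],[A-K,-b,K],[0,0,0]]);E=expm(M*T);F,G=E[:2,:2],E[:2,2:]
S=solve_discrete_are(F,G,np.diag([1.,.1]),[[.3]]);k=np.linalg.solve(.3+G.T@S@G,G.T@S@F)[0]
Le=(K*tg-A*np.sin(tg))/K
L=Le-k@[th-tg,w]-b0
print("p",p.round(3),"res",res[-4:].round(4),"state %.4f %.4f"%(th,w),"Leq meas %.3f"%(Le-b0),"gain",k.round(2),"suggest L %.3f (now %.3f, d %.3f)"%(L,D[-1,2],L-D[-1,2]))
for Lc in [float(v) for v in sys.argv[3:]]+[L]:
    z=np.array([th,w,Lc+b0]);print(" L %.3f ->"%Lc,[tuple((expm(M*s)@z)[:2].round(3)) for s in(.2,.4,.6,.8,1.)])
E
python3 plan.py -.025 .3 .2 .1
```

```text
p [3.935e+00 5.362e+00 1.115e+00 4.000e-03] res [ 0.0006  0.0007  0.002  -0.0005] state -0.2725 0.1085 Leq meas 0.005 gain [1.43 0.67] suggest L 0.287 (now 0.198, d 0.089)
 L 0.200 -> [(np.float64(-0.245), np.float64(0.164)), (np.float64(-0.207), np.float64(0.218)), (np.float64(-0.158), np.float64(0.271)), (np.float64(-0.098), np.float64(0.328)), (np.float64(-0.026), np.float64(0.391))]
 L 0.100 -> [(np.float64(-0.252), np.float64(0.093)), (np.float64(-0.235), np.float64(0.086)), (np.float64(-0.218), np.float64(0.084)), (np.float64(-0.201), np.float64(0.087)), (np.float64(-0.183), np.float64(0.094))]
 L 0.287 -> [(np.float64(-0.239), np.float64(0.227)), (np.float64(-0.183), np.float64(0.333)), (np.float64(-0.106), np.float64(0.435)), (np.float64(-0.009), np.float64(0.539)), (np.float64(0.11), np.float64(0.65))]
```

```bash
python3 -m jog '[0,0.052,0.002,0.048,0,0,-1,0,0,0,0,0,0,-1]'|tail -1; python3 m.py; python3 -m jog '[0,0,0,0,0,0,-1,0,0,0,0,0,0,-1]'|tail -1; python3 m.py; python3 plan.py -.025 .3 .12 .08 .05
```

```text
finger_force: 39.9
t 6.15 th -0.2481 L 0.118 tool 0.127 r 0.1738 F [-0.8  0.5 -0.4] w 0.012
finger_force: 39.8
t 6.40 th -0.2233 L 0.128 tool 0.128 r 0.1738 F [-0.2 -0.5 -1.5] w 0.013
p [ 3.131e+00  4.142e+00  1.335e+00 -3.000e-03] res [ 0.0019  0.0028  0.0011 -0.0021] state -0.2210 0.1097 Leq meas 0.011 gain [1.52 0.71] suggest L 0.230 (now 0.128, d 0.103)
 L 0.120 -> [(np.float64(-0.199), np.float64(0.111)), (np.float64(-0.176), np.float64(0.116)), (np.float64(-0.152), np.float64(0.124)), (np.float64(-0.126), np.float64(0.135)), (np.float64(-0.098), np.float64(0.148))]
 L 0.080 -> [(np.float64(-0.201), np.float64(0.089)), (np.float64(-0.185), np.float64(0.077)), (np.float64(-0.17), np.float64(0.07)), (np.float64(-0.157), np.float64(0.067)), (np.float64(-0.143), np.float64(0.067))]
 L 0.050 -> [(np.float64(-0.203), np.float64(0.073)), (np.float64(-0.191), np.float64(0.047)), (np.float64(-0.184), np.float64(0.028)), (np.float64(-0.18), np.float64(0.016)), (np.float64(-0.177), np.float64(0.006))]
 L 0.230 -> [(np.float64(-0.193), np.float64(0.172)), (np.float64(-0.153), np.float64(0.226)), (np.float64(-0.102), np.float64(0.276)), (np.float64(-0.042), np.float64(0.324)), (np.float64(0.027), np.float64(0.372))]
```

```bash
python3 -m jog '[0,0.018,0,0.0165,0,0,-1,0,0,0,0,0,0,-1,0,0,0,0,0,0,-1]'|tail -1; python3 m.py; python3 -m jog '[0,0,0,0,0,0,-1,0,0,0,0,0,0,-1]'|tail -1; python3 m.py; python3 plan.py -.025 .3 .1 .07 .05 .02
```

```text
finger_force: 39.8
t 6.75 th -0.1952 L 0.100 tool 0.101 r 0.1738 F [-1.4  0.  -1.4] w 0.012
finger_force: 39.7
t 7.00 th -0.1738 L 0.101 tool 0.101 r 0.1738 F [-0.7 -0.6 -1.1] w 0.013
p [ 3.41   4.067  1.638 -0.042] res [ 0.0019  0.0016 -0.0025 -0.0004] state -0.1737 0.0720 Leq meas 0.047 gain [1.4  0.62] suggest L 0.210 (now 0.101, d 0.109)
 L 0.100 -> [(np.float64(-0.16), np.float64(0.067)), (np.float64(-0.147), np.float64(0.065)), (np.float64(-0.134), np.float64(0.064)), (np.float64(-0.121), np.float64(0.066)), (np.float64(-0.107), np.float64(0.068))]
 L 0.070 -> [(np.float64(-0.162), np.float64(0.049)), (np.float64(-0.153), np.float64(0.034)), (np.float64(-0.148), np.float64(0.024)), (np.float64(-0.144), np.float64(0.017)), (np.float64(-0.141), np.float64(0.013))]
 L 0.050 -> [(np.float64(-0.163), np.float64(0.038)), (np.float64(-0.158), np.float64(0.014)), (np.float64(-0.157), np.float64(-0.003)), (np.float64(-0.159), np.float64(-0.015)), (np.float64(-0.163), np.float64(-0.025))]
 L 0.020 -> [(np.float64(-0.165), np.float64(0.02)), (np.float64(-0.165), np.float64(-0.017)), (np.float64(-0.171), np.float64(-0.044)), (np.float64(-0.182), np.float64(-0.064)), (np.float64(-0.196), np.float64(-0.08))]
 L 0.210 -> [(np.float64(-0.153), np.float64(0.131)), (np.float64(-0.122), np.float64(0.177)), (np.float64(-0.083), np.float64(0.214)), (np.float64(-0.037), np.float64(0.245)), (np.float64(0.015), np.float64(0.273))]
```

```bash
python3 -m jog '[0,0,0,0,0,0,-1,0,0,0,0,0,0,-1,0,0,0,0,0,0,-1]'|tail -1; python3 m.py; python3 -m jog '[0,0,0,0,0,0,-1,0,0,0,0,0,0,-1,0,0,0,0,0,0,-1]'|tail -1; python3 m.py; python3 plan.py -.025 .3 .1 .07 .05 .02
```

```text
finger_force: 39.7
t 7.35 th -0.1474 L 0.101 tool 0.101 r 0.1738 F [-1.1 -0.9 -1.6] w 0.012
finger_force: 39.7
t 7.70 th -0.1124 L 0.101 tool 0.101 r 0.1738 F [-1.  -0.3 -1.8] w 0.012
p [ 2.974  3.771  1.674 -0.014] res [-0.0017 -0.0015 -0.0034  0.0024] state -0.1150 0.0890 Leq meas 0.021 gain [1.53 0.67] suggest L 0.099 (now 0.101, d -0.002)
 L 0.100 -> [(np.float64(-0.097), np.float64(0.093)), (np.float64(-0.078), np.float64(0.098)), (np.float64(-0.058), np.float64(0.104)), (np.float64(-0.036), np.float64(0.112)), (np.float64(-0.013), np.float64(0.12))]
 L 0.070 -> [(np.float64(-0.098), np.float64(0.078)), (np.float64(-0.084), np.float64(0.071)), (np.float64(-0.07), np.float64(0.069)), (np.float64(-0.056), np.float64(0.069)), (np.float64(-0.042), np.float64(0.071))]
 L 0.050 -> [(np.float64(-0.1), np.float64(0.067)), (np.float64(-0.087), np.float64(0.054)), (np.float64(-0.078), np.float64(0.045)), (np.float64(-0.069), np.float64(0.041)), (np.float64(-0.061), np.float64(0.038))]
 L 0.020 -> [(np.float64(-0.101), np.float64(0.052)), (np.float64(-0.093), np.float64(0.027)), (np.float64(-0.09), np.float64(0.01)), (np.float64(-0.089), np.float64(-0.002)), (np.float64(-0.09), np.float64(-0.011))]
 L 0.099 -> [(np.float64(-0.097), np.float64(0.092)), (np.float64(-0.078), np.float64(0.097)), (np.float64(-0.058), np.float64(0.103)), (np.float64(-0.037), np.float64(0.11)), (np.float64(-0.014), np.float64(0.118))]
```

```bash
python3 -m jog '[0,0.035,0.001,0.032,0,0,-1,0,0,0,0,0,0,-1]'|tail -1; python3 m.py; python3 -m jog '[0,0,0,0,0,0,-1,0,0,0,0,0,0,-1]'|tail -1; python3 m.py; python3 plan.py -.025 .3 .05 .03 .01 -.02
```

```text
finger_force: 39.7
t 7.95 th -0.0846 L 0.047 tool 0.051 r 0.1739 F [-1.2 -0.8 -1.2] w 0.012
finger_force: 39.7
t 8.20 th -0.0597 L 0.052 tool 0.051 r 0.1739 F [-1.5 -0.  -0.4] w 0.012
p [3.680e+00 5.025e+00 1.866e+00 4.000e-03] res [-0.0044 -0.0028 -0.0005  0.0032] state -0.0628 0.0819 Leq meas 0.005 gain [1.55 0.6 ] suggest L 0.015 (now 0.052, d -0.037)
 L 0.050 -> [(np.float64(-0.047), np.float64(0.077)), (np.float64(-0.032), np.float64(0.077)), (np.float64(-0.016), np.float64(0.081)), (np.float64(0.001), np.float64(0.087)), (np.float64(0.019), np.float64(0.096))]
 L 0.030 -> [(np.float64(-0.048), np.float64(0.065)), (np.float64(-0.036), np.float64(0.056)), (np.float64(-0.026), np.float64(0.052)), (np.float64(-0.015), np.float64(0.052)), (np.float64(-0.004), np.float64(0.055))]
 L 0.010 -> [(np.float64(-0.05), np.float64(0.052)), (np.float64(-0.041), np.float64(0.035)), (np.float64(-0.035), np.float64(0.024)), (np.float64(-0.031), np.float64(0.017)), (np.float64(-0.028), np.float64(0.014))]
 L -0.020 -> [(np.float64(-0.052), np.float64(0.034)), (np.float64(-0.048), np.float64(0.002)), (np.float64(-0.05), np.float64(-0.019)), (np.float64(-0.056), np.float64(-0.035)), (np.float64(-0.064), np.float64(-0.048))]
 L 0.015 -> [(np.float64(-0.049), np.float64(0.055)), (np.float64(-0.04), np.float64(0.04)), (np.float64(-0.033), np.float64(0.031)), (np.float64(-0.027), np.float64(0.026)), (np.float64(-0.023), np.float64(0.024))]
```

```bash
python3 -m jog '[0,0.056,0.002,0.051,0,0,-1,0,0,0,0,0,0,-1]'|tail -1; python3 m.py; python3 -m jog '[0,0,0,0,0,0,-1]'|tail -1; python3 m.py; python3 plan.py -.025 .3 0 -.03 -.06
```

```text
finger_force: 39.8
t 8.45 th -0.0431 L -0.034 tool -0.029 r 0.1740 F [-1.8 -0.1 -0.7] w 0.012
finger_force: 39.8
t 8.60 th -0.0405 L -0.028 tool -0.028 r 0.1740 F [-1.  -0.7 -1. ] w 0.013
p [3.323 4.551 1.875 0.01 ] res [-0.0007  0.0025  0.0017 -0.0007] state -0.0394 0.0210 Leq meas -0.001 gain [1.6  0.63] suggest L 0.009 (now -0.028, d 0.037)
 L 0.000 -> [(np.float64(-0.036), np.float64(0.012)), (np.float64(-0.034), np.float64(0.007)), (np.float64(-0.033), np.float64(0.004)), (np.float64(-0.033), np.float64(0.001)), (np.float64(-0.033), np.float64(-0.0))]
 L -0.030 -> [(np.float64(-0.038), np.float64(-0.004)), (np.float64(-0.041), np.float64(-0.022)), (np.float64(-0.046), np.float64(-0.035)), (np.float64(-0.054), np.float64(-0.045)), (np.float64(-0.064), np.float64(-0.054))]
 L -0.060 -> [(np.float64(-0.04), np.float64(-0.021)), (np.float64(-0.047), np.float64(-0.051)), (np.float64(-0.06), np.float64(-0.074)), (np.float64(-0.076), np.float64(-0.092)), (np.float64(-0.096), np.float64(-0.109))]
 L 0.009 -> [(np.float64(-0.036), np.float64(0.017)), (np.float64(-0.032), np.float64(0.016)), (np.float64(-0.029), np.float64(0.015)), (np.float64(-0.026), np.float64(0.015)), (np.float64(-0.023), np.float64(0.016))]
```

```bash
python3 -m jog '[0,-0.026,0,-0.024,0,0,-1,0,0,0,0,0,0,-1]'|tail -1; python3 m.py
python3 - <<'E'
from h import *
t=viewer.camera("top");s=viewer.camera("side")
cv2.imwrite("pics/c5.png",np.hstack([cv2.resize(t[110:180,300:380],(400,350),interpolation=cv2.INTER_CUBIC),cv2.resize(s[180:220,355:395],(350,350),interpolation=cv2.INTER_CUBIC)]))
E
python3 m.py
python3 plan.py -.025 .3 0 -.01 .02
```

```text
finger_force: 39.7
t 8.85 th -0.0394 L 0.013 tool 0.008 r 0.1740 F [-1.3 -0.2 -1.5] w 0.013
t 9.00 th -0.0392 L 0.008 tool 0.008 r 0.1740 F [-1.4 -0.7 -1.8] w 0.012
p [3.448 4.711 1.85  0.007] res [ 0.0021  0.0001 -0.0003 -0.0004] state -0.0387 0.0013 Leq meas 0.002 gain [1.58 0.62] suggest L 0.023 (now 0.008, d 0.015)
 L 0.000 -> [(np.float64(-0.039), np.float64(-0.003)), (np.float64(-0.04), np.float64(-0.007)), (np.float64(-0.042), np.float64(-0.009)), (np.float64(-0.044), np.float64(-0.011)), (np.float64(-0.046), np.float64(-0.013))]
 L -0.010 -> [(np.float64(-0.04), np.float64(-0.009)), (np.float64(-0.042), np.float64(-0.017)), (np.float64(-0.046), np.float64(-0.023)), (np.float64(-0.051), np.float64(-0.028)), (np.float64(-0.057), np.float64(-0.032))]
 L 0.020 -> [(np.float64(-0.038), np.float64(0.008)), (np.float64(-0.035), np.float64(0.014)), (np.float64(-0.032), np.float64(0.018)), (np.float64(-0.028), np.float64(0.021)), (np.float64(-0.024), np.float64(0.025))]
 L 0.023 -> [(np.float64(-0.037), np.float64(0.01)), (np.float64(-0.035), np.float64(0.017)), (np.float64(-0.031), np.float64(0.022)), (np.float64(-0.026), np.float64(0.026)), (np.float64(-0.02), np.float64(0.031))]
```

View pics/c5.png

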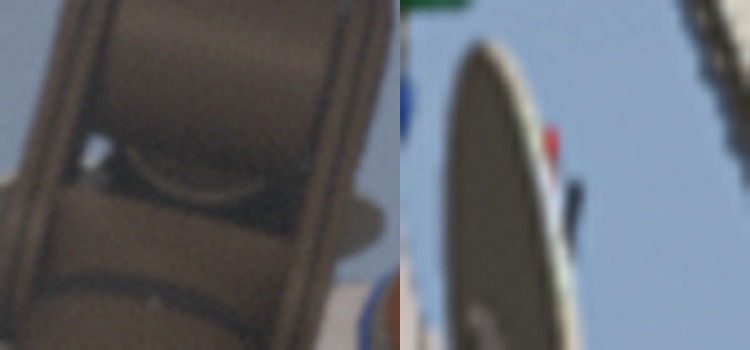

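```bash
python3 -m jog '[0,-0.008,0,-0.0075,0,0,-1,0,0,0,0,0,0,-1]'|tail -1; python3 m.py;python3 - <<'E'
from h import *
for a in(0,-.02,-.04):print(a,proj("side",stand_pts(Q,a,[(x,y,.12) for x in(.061,.064) for y in(-.0055,.0055)])).round(1).tolist())
E
python3 plan.py -.023 .3 0 .01 .02
```

```text
finger_force: 39.6
t 9.25 th -0.0382 L 0.019 tool 0.020 r 0.1740 F [-0.5  0.  -2.6] w 0.012
0 [[371.7, 196.8], [371.0, 194.2], [372.7, 196.7], [372.0, 194.1]]
-0.02 [[371.8, 197.4], [371.1, 194.8], [372.8, 197.3], [372.1, 194.7]]
-0.04 [[372.0, 198.0], [371.3, 195.3], [373.0, 197.9], [372.3, 195.2]]
p [3.448 4.708 1.844 0.007] res [ 0.0001 -0.0002 -0.0003 -0.0002] state -0.0381 0.0060 Leq meas 0.002 gain [1.58 0.62] suggest L 0.022 (now 0.019, d 0.003)
 L 0.000 -> [(np.float64(-0.038), np.float64(0.0)), (np.float64(-0.038), np.float64(-0.004)), (np.float64(-0.039), np.float64(-0.007)), (np.float64(-0.041), np.float64(-0.009)), (np.float64(-0.043), np.float64(-0.012))]
 L 0.010 -> [(np.float64(-0.037), np.float64(0.006)), (np.float64(-0.036), np.float64(0.006)), (np.float64(-0.034), np.float64(0.006)), (np.float64(-0.033), np.float64(0.007)), (np.float64(-0.032), np.float64(0.008))]
 L 0.020 -> [(np.float64(-0.036), np.float64(0.012)), (np.float64(-0.034), np.float64(0.016)), (np.float64(-0.03), np.float64(0.02)), (np.float64(-0.026), np.float64(0.023)), (np.float64(-0.021), np.float64(0.027))]
 L 0.022 -> [(np.float64(-0.036), np.float64(0.013)), (np.float64(-0.033), np.float64(0.018)), (np.float64(-0.029), np.float64(0.022)), (np.float64(-0.024), np.float64(0.026)), (np.float64(-0.019), np.float64(0.03))]
```

```bash
python3 -m jog '[0,0,0,0,0,0,-1,0,0,0,0,0,0,-1,0,0,0,0,0,0,-1,0,0,0,0,0,0,-1]'|tail -1; python3 m.py;python3 plan.py -.02 .3 0 .01 -.01
```

```text
finger_force: 39.6
t 9.70 th -0.0281 L 0.018 tool 0.020 r 0.1740 F [-0.5  0.2 -2.2] w 0.013
p [3.401 4.655 1.896 0.009] res [-0.0005 -0.0011 -0.0018  0.0013] state -0.0295 0.0216 Leq meas -0.002 gain [1.59 0.62] suggest L 0.000 (now 0.018, d -0.018)
 L 0.000 -> [(np.float64(-0.026), np.float64(0.014)), (np.float64(-0.024), np.float64(0.01)), (np.float64(-0.022), np.float64(0.007)), (np.float64(-0.021), np.float64(0.006)), (np.float64(-0.02), np.float64(0.005))]
 L 0.010 -> [(np.float64(-0.025), np.float64(0.02)), (np.float64(-0.021), np.float64(0.02)), (np.float64(-0.018), np.float64(0.02)), (np.float64(-0.013), np.float64(0.021)), (np.float64(-0.009), np.float64(0.023))]
 L -0.010 -> [(np.float64(-0.027), np.float64(0.008)), (np.float64(-0.026), np.float64(-0.0)), (np.float64(-0.027), np.float64(-0.006)), (np.float64(-0.028), np.float64(-0.01)), (np.float64(-0.031), np.float64(-0.014))]
 L 0.000 -> [(np.float64(-0.026), np.float64(0.014)), (np.float64(-0.024), np.float64(0.01)), (np.float64(-0.022), np.float64(0.007)), (np.float64(-0.021), np.float64(0.006)), (np.float64(-0.02), np.float64(0.005))]
```

L to about −0.005.

```bash
python3 -m jog '[0,0.017,0,0.0155,0,0,-1,0,0,0,0,0,0,-1,0,0,0,0,0,0,-1]'|tail -1; python3 m.py; python3 -m jog '[0,0,0,0,0,0,-1,0,0,0,0,0,0,-1]'|tail -1; python3 m.py;python3 plan.py -.02 .3 0 .01 -.01
```

```text
finger_force: 39.6
t 10.05 th -0.0236 L -0.008 tool -0.004 r 0.1741 F [-0.4  0.2 -2.9] w 0.012
finger_force: 39.5
t 10.30 th -0.0225 L -0.006 tool -0.004 r 0.1740 F [-1.2  0.7 -2.9] w 0.012
p [3.389 4.633 1.878 0.009] res [-0.0016  0.0018  0.0002 -0.0005] state -0.0218 0.0016 Leq meas -0.001 gain [1.59 0.62] suggest L 0.001 (now -0.006, d 0.006)
 L 0.000 -> [(np.float64(-0.022), np.float64(0.001)), (np.float64(-0.021), np.float64(0.001)), (np.float64(-0.021), np.float64(0.001)), (np.float64(-0.021), np.float64(0.001)), (np.float64(-0.02), np.float64(0.002))]
 L 0.010 -> [(np.float64(-0.021), np.float64(0.007)), (np.float64(-0.019), np.float64(0.011)), (np.float64(-0.016), np.float64(0.015)), (np.float64(-0.013), np.float64(0.017)), (np.float64(-0.01), np.float64(0.02))]
 L -0.010 -> [(np.float64(-0.022), np.float64(-0.004)), (np.float64(-0.023), np.float64(-0.008)), (np.float64(-0.025), np.float64(-0.012)), (np.float64(-0.028), np.float64(-0.014)), (np.float64(-0.031), np.float64(-0.017))]
 L 0.001 -> [(np.float64(-0.021), np.float64(0.002)), (np.float64(-0.021), np.float64(0.002)), (np.float64(-0.021), np.float64(0.002)), (np.float64(-0.02), np.float64(0.003)), (np.float64(-0.02), np.float64(0.003))]
```

```bash
python3 -m jog '[0,-0.0035,0,-0.0032,0,0,-1,0,0,0,0,0,0,-1,0,0,0,0,0,0,-1,0,0,0,0,0,0,-1]'|tail -1; python3 m.py; python3 -m jog '[0,0,0,0,0,0,-1,0,0,0,0,0,0,-1]'|tail -1; python3 m.py;python3 plan.py -.02 .3 0 .01 -.01
```

```text
finger_force: 39.5
t 10.75 th -0.0223 L -0.000 tool 0.001 r 0.1740 F [-0.8  0.2 -2.9] w 0.013
finger_force: 39.4
t 11.00 th -0.0223 L -0.001 tool 0.001 r 0.1741 F [ 0.2  0.2 -3.5] w 0.012
p [3.479 4.772 1.898 0.009] res [ 0.0002 -0.0004 -0.0002  0.    ] state -0.0224 -0.0004 Leq meas -0.001 gain [1.59 0.61] suggest L 0.003 (now -0.001, d 0.004)
 L 0.000 -> [(np.float64(-0.022), np.float64(-0.0)), (np.float64(-0.022), np.float64(0.0)), (np.float64(-0.022), np.float64(0.0)), (np.float64(-0.022), np.float64(0.0)), (np.float64(-0.022), np.float64(0.001))]
 L 0.010 -> [(np.float64(-0.022), np.float64(0.006)), (np.float64(-0.02), np.float64(0.01)), (np.float64(-0.018), np.float64(0.014)), (np.float64(-0.015), np.float64(0.017)), (np.float64(-0.011), np.float64(0.019))]
 L -0.010 -> [(np.float64(-0.023), np.float64(-0.006)), (np.float64(-0.025), np.float64(-0.01)), (np.float64(-0.027), np.float64(-0.013)), (np.float64(-0.03), np.float64(-0.016)), (np.float64(-0.033), np.float64(-0.018))]
 L 0.003 -> [(np.float64(-0.022), np.float64(0.002)), (np.float64(-0.022), np.float64(0.003)), (np.float64(-0.021), np.float64(0.004)), (np.float64(-0.02), np.float64(0.005)), (np.float64(-0.019), np.float64(0.006))]
```

```bash
python3 -m jog '[0,-0.002,0,-0.0018,0,0,-1,0,0,0,0,0,0,-1,0,0,0,0,0,0,-1,0,0,0,0,0,0,-1,0,0,0,0,0,0,-1]'|tail -1; python3 m.py; python3 -m jog '[0,0,0,0,0,0,-1,0,0,0,0,0,0,-1]'|tail -1; python3 m.py;python3 plan.py -.02 .3 0 .01 -.01
```

```text
finger_force: 39.4
t 11.55 th -0.0212 L 0.002 tool 0.004 r 0.1740 F [-1.   0.2 -5.4] w 0.013
finger_force: 39.4
t 11.80 th -0.0196 L 0.002 tool 0.004 r 0.1740 F [-1.3 -0.3 -5.2] w 0.012
p [3.373 4.608 1.886 0.009] res [-0.0008 -0.0007 -0.0001  0.0009] state -0.0205 0.0032 Leq meas -0.001 gain [1.59 0.62] suggest L -0.003 (now 0.002, d -0.004)
 L 0.000 -> [(np.float64(-0.02), np.float64(0.003)), (np.float64(-0.019), np.float64(0.003)), (np.float64(-0.019), np.float64(0.003)), (np.float64(-0.018), np.float64(0.003)), (np.float64(-0.017), np.float64(0.004))]
 L 0.010 -> [(np.float64(-0.019), np.float64(0.009)), (np.float64(-0.017), np.float64(0.013)), (np.float64(-0.014), np.float64(0.016)), (np.float64(-0.011), np.float64(0.019)), (np.float64(-0.007), np.float64(0.022))]
 L -0.010 -> [(np.float64(-0.02), np.float64(-0.003)), (np.float64(-0.021), np.float64(-0.007)), (np.float64(-0.023), np.float64(-0.01)), (np.float64(-0.025), np.float64(-0.012)), (np.float64(-0.028), np.float64(-0.015))]
 L -0.003 -> [(np.float64(-0.02), np.float64(0.001)), (np.float64(-0.02), np.float64(0.0)), (np.float64(-0.02), np.float64(-0.0)), (np.float64(-0.02), np.float64(-0.001)), (np.float64(-0.02), np.float64(-0.001))]
```

```bash
python3 -m jog '[0,0.005,0.002,0.0045,0,0,-1,0,0,0,0,0,0,-1,0,0,0,0,0,0,-1,0,0,0,0,0,0,-1,0,0,0,0,0,0,-1]'|tail -1; python3 m.py; python3 -m jog '[0,0,0,0,0,0,-1,0,0,0,0,0,0,-1]'|tail -1; python3 m.py;python3 plan.py -.02 .3 0 .01 -.01
```

```text
finger_force: 39.5
t 12.35 th -0.0195 L -0.006 tool -0.003 r 0.1740 F [-1.4 -0.3 -1.5] w 0.013
finger_force: 39.7
t 12.60 th -0.0199 L -0.006 tool -0.003 r 0.1740 F [-3.   0.3 -0.9] w 0.013
p [3.44  4.712 1.903 0.009] res [ 0.0001  0.0011 -0.0001 -0.0002] state -0.0197 -0.0035 Leq meas -0.001 gain [1.59 0.62] suggest L 0.000 (now -0.006, d 0.006)
 L 0.000 -> [(np.float64(-0.02), np.float64(-0.002)), (np.float64(-0.02), np.float64(-0.0)), (np.float64(-0.02), np.float64(0.001)), (np.float64(-0.02), np.float64(0.001)), (np.float64(-0.02), np.float64(0.002))]
 L 0.010 -> [(np.float64(-0.02), np.float64(0.004)), (np.float64(-0.018), np.float64(0.01)), (np.float64(-0.016), np.float64(0.014)), (np.float64(-0.013), np.float64(0.017)), (np.float64(-0.009), np.float64(0.02))]
 L -0.010 -> [(np.float64(-0.021), np.float64(-0.007)), (np.float64(-0.023), np.float64(-0.01)), (np.float64(-0.025), np.float64(-0.013)), (np.float64(-0.028), np.float64(-0.015)), (np.float64(-0.031), np.float64(-0.017))]
 L 0.000 -> [(np.float64(-0.02), np.float64(-0.001)), (np.float64(-0.02), np.float64(-0.0)), (np.float64(-0.02), np.float64(0.001)), (np.float64(-0.02), np.float64(0.001)), (np.float64(-0.02), np.float64(0.002))]
```

```bash
python3 -m jog '[0,-0.0035,0,-0.0032,0,0,-1,0,0,0,0,0,0,-1,0,0,0,0,0,0,-1,0,0,0,0,0,0,-1,0,0,0,0,0,0,-1]'|tail -1; python3 m.py; python3 -m jog '[0,0,0,0,0,0,-1,0,0,0,0,0,0,-1,0,0,0,0,0,0,-1,0,0,0,0,0,0,-1]'|tail -1; python3 m.py;python3 plan.py -.02 .3 0 .01 -.01
```

```text
finger_force: 39.8
t 13.15 th -0.0212 L -0.000 tool 0.002 r 0.1740 F [-2.8 -0.5 -0.1] w 0.013
finger_force: 40.0
t 13.60 th -0.0212 L -0.000 tool 0.002 r 0.1740 F [-3.8  0.   1. ] w 0.013
p [3.805 5.272 2.001 0.009] res [-0.0003 -0.0004 -0.0001  0.0002] state -0.0214 0.0003 Leq meas -0.002 gain [1.57 0.58] suggest L 0.000 (now -0.000, d 0.001)
 L 0.000 -> [(np.float64(-0.021), np.float64(0.001)), (np.float64(-0.021), np.float64(0.001)), (np.float64(-0.021), np.float64(0.002)), (np.float64(-0.02), np.float64(0.002)), (np.float64(-0.02), np.float64(0.003))]
 L 0.010 -> [(np.float64(-0.021), np.float64(0.007)), (np.float64(-0.019), np.float64(0.012)), (np.float64(-0.016), np.float64(0.016)), (np.float64(-0.012), np.float64(0.02)), (np.float64(-0.008), np.float64(0.023))]
 L -0.010 -> [(np.float64(-0.022), np.float64(-0.005)), (np.float64(-0.023), np.float64(-0.009)), (np.float64(-0.026), np.float64(-0.013)), (np.float64(-0.028), np.float64(-0.015)), (np.float64(-0.032), np.float64(-0.018))]
 L 0.000 -> [(np.float64(-0.021), np.float64(0.001)), (np.float64(-0.021), np.float64(0.002)), (np.float64(-0.021), np.float64(0.002)), (np.float64(-0.02), np.float64(0.003)), (np.float64(-0.019), np.float64(0.003))]
```

Very still; hold longer.

```bash
for i in 1 2; do python3 -m jog '[0,0,0,0,0,0,-1,0,0,0,0,0,0,-1,0,0,0,0,0,0,-1,0,0,0,0,0,0,-1,0,0,0,0,0,0,-1]'|tail -1; python3 m.py; done; python3 plan.py -.02 .3 0 .01 -.01
```

```text
finger_force: 40.1
t 14.15 th -0.0212 L -0.000 tool 0.002 r 0.1740 F [-2.5 -0.1  3.3] w 0.012
finger_force: 40.2
t 14.70 th -0.0196 L -0.001 tool 0.002 r 0.1740 F [-3.4  0.2  3.6] w 0.012
p [3.912 5.45  1.986 0.01 ] res [-0.0002  0.0001 -0.0002  0.0006] state -0.0202 0.0016 Leq meas -0.002 gain [1.57 0.58] suggest L -0.002 (now -0.001, d -0.002)
 L 0.000 -> [(np.float64(-0.02), np.float64(0.002)), (np.float64(-0.019), np.float64(0.003)), (np.float64(-0.019), np.float64(0.003)), (np.float64(-0.018), np.float64(0.004)), (np.float64(-0.017), np.float64(0.004))]
 L 0.010 -> [(np.float64(-0.019), np.float64(0.009)), (np.float64(-0.017), np.float64(0.014)), (np.float64(-0.014), np.float64(0.018)), (np.float64(-0.01), np.float64(0.022)), (np.float64(-0.005), np.float64(0.025))]
 L -0.010 -> [(np.float64(-0.021), np.float64(-0.004)), (np.float64(-0.022), np.float64(-0.009)), (np.float64(-0.024), np.float64(-0.012)), (np.float64(-0.027), np.float64(-0.015)), (np.float64(-0.03), np.float64(-0.017))]
 L -0.002 -> [(np.float64(-0.02), np.float64(0.001)), (np.float64(-0.02), np.float64(0.0)), (np.float64(-0.02), np.float64(-0.0)), (np.float64(-0.02), np.float64(-0.001)), (np.float64(-0.02), np.float64(-0.001))]
```

```bash
python3 -m jog '[0,0.002,-0.001,0.002,0,0,-1,0,0,0,0,0,0,-1,0,0,0,0,0,0,-1,0,0,0,0,0,0,-1,0,0,0,0,0,0,-1]'|tail -1; python3 m.py; python3 -m jog '[0,0,0,0,0,0,-1,0,0,0,0,0,0,-1,0,0,0,0,0,0,-1,0,0,0,0,0,0,-1,0,0,0,0,0,0,-1]'|tail -1; python3 m.py;  python3 plan.py -.02 .3 0 -.03 -.06
```

```text
finger_force: 40.2
t 15.25 th -0.0199 L -0.004 tool -0.001 r 0.1740 F [-3.6 -0.3  3.8] w 0.012
finger_force: 40.2
t 15.80 th -0.0207 L -0.003 tool -0.001 r 0.1739 F [-2.  -0.4  3.4] w 0.012
p [4.066 5.684 2.032 0.01 ] res [-0.0001  0.0007 -0.0002 -0.0002] state -0.0205 -0.0023 Leq meas -0.002 gain [1.56 0.56] suggest L 0.000 (now -0.003, d 0.004)
 L 0.000 -> [(np.float64(-0.021), np.float64(-0.001)), (np.float64(-0.021), np.float64(0.001)), (np.float64(-0.021), np.float64(0.001)), (np.float64(-0.02), np.float64(0.002)), (np.float64(-0.02), np.float64(0.002))]
 L -0.030 -> [(np.float64(-0.023), np.float64(-0.021)), (np.float64(-0.029), np.float64(-0.034)), (np.float64(-0.036), np.float64(-0.045)), (np.float64(-0.046), np.float64(-0.055)), (np.float64(-0.058), np.float64(-0.064))]
 L -0.060 -> [(np.float64(-0.025), np.float64(-0.041)), (np.float64(-0.036), np.float64(-0.069)), (np.float64(-0.052), np.float64(-0.091)), (np.float64(-0.073), np.float64(-0.111)), (np.float64(-0.097), np.float64(-0.13))]
 L 0.000 -> [(np.float64(-0.021), np.float64(-0.0)), (np.float64(-0.021), np.float64(0.001)), (np.float64(-0.02), np.float64(0.002)), (np.float64(-0.02), np.float64(0.003)), (np.float64(-0.019), np.float64(0.003))]
```

```bash
python3 -m jog '[0,-0.001,-0.001,-0.001,0,0,-1,0,0,0,0,0,0,-1,0,0,0,0,0,0,-1,0,0,0,0,0,0,-1,0,0,0,0,0,0,-1,0,0,0,0,0,0,-1,0,0,0,0,0,0,-1]'|tail -1; python3 m.py; python3 -m jog '[0,0.035,0.001,0.032,0,0,-1,0,0,0,0,0,0,-1,0,0,0,0,0,0,-1,0,0,0,0,0,0,-1,0,0,0,0,0,0,-1]'|tail -1; python3 m.py;  python3 plan.py -.02 .3 0 -.03 -.06
```

```text
finger_force: 40.1
t 16.55 th -0.0226 L -0.002 tool 0.000 r 0.1740 F [-0.8 -0.1  0.9] w 0.013
finger_force: 39.9
t 17.10 th -0.0438 L -0.050 tool -0.050 r 0.1741 F [-0.7 -0.8  0.4] w 0.012
p [3.992 5.674 1.646 0.009] res [ 0.0005  0.0017  0.0047 -0.0037] state -0.0401 -0.0513 Leq meas -0.001 gain [1.55 0.61] suggest L 0.062 (now -0.050, d 0.111)
 L 0.000 -> [(np.float64(-0.049), np.float64(-0.043)), (np.float64(-0.058), np.float64(-0.04)), (np.float64(-0.066), np.float64(-0.04)), (np.float64(-0.074), np.float64(-0.043)), (np.float64(-0.083), np.float64(-0.047))]
 L -0.030 -> [(np.float64(-0.052), np.float64(-0.064)), (np.float64(-0.066), np.float64(-0.077)), (np.float64(-0.083), np.float64(-0.091)), (np.float64(-0.102), np.float64(-0.106)), (np.float64(-0.125), np.float64(-0.123))]
 L -0.060 -> [(np.float64(-0.054), np.float64(-0.085)), (np.float64(-0.074), np.float64(-0.114)), (np.float64(-0.099), np.float64(-0.141)), (np.float64(-0.13), np.float64(-0.169)), (np.float64(-0.167), np.float64(-0.199))]
 L 0.062 -> [(np.float64(-0.045), np.float64(-0.001)), (np.float64(-0.041), np.float64(0.035)), (np.float64(-0.032), np.float64(0.063)), (np.float64(-0.017), np.float64(0.087)), (np.float64(0.003), np.float64(0.109))]
```

```bash
python3 -m jog '[0,-0.0245,0,-0.0225,0,0,-1,0,0,0,0,0,0,-1,0,0,0,0,0,0,-1]'|tail -1; python3 m.py; python3 -m jog '[0,0,0,0,0,0,-1,0,0,0,0,0,0,-1,0,0,0,0,0,0,-1]'|tail -1; python3 m.py;  python3 plan.py -.28 .3 0 .02 .04 .06
```

```text
finger_force: 39.8
t 17.45 th -0.0737 L -0.016 tool -0.015 r 0.1740 F [-1.2  0.5 -0.4] w 0.013
finger_force: 39.8
t 17.80 th -0.1078 L -0.018 tool -0.015 r 0.1740 F [-0.5  0.7 -0.8] w 0.013
p [3.992 5.674 1.645 0.009] res [ 0.0085  0.002  -0.0025 -0.0066] state -0.1028 -0.0940 Leq meas 0.103 gain [1.55 0.61] suggest L -0.113 (now -0.018, d -0.095)
 L 0.000 -> [(np.float64(-0.121), np.float64(-0.094)), (np.float64(-0.141), np.float64(-0.099)), (np.float64(-0.161), np.float64(-0.108)), (np.float64(-0.184), np.float64(-0.121)), (np.float64(-0.21), np.float64(-0.137))]
 L 0.020 -> [(np.float64(-0.12), np.float64(-0.08)), (np.float64(-0.135), np.float64(-0.074)), (np.float64(-0.15), np.float64(-0.074)), (np.float64(-0.165), np.float64(-0.079)), (np.float64(-0.182), np.float64(-0.087))]
 L 0.040 -> [(np.float64(-0.119), np.float64(-0.066)), (np.float64(-0.13), np.float64(-0.05)), (np.float64(-0.139), np.float64(-0.041)), (np.float64(-0.147), np.float64(-0.037)), (np.float64(-0.154), np.float64(-0.036))]
 L 0.060 -> [(np.float64(-0.117), np.float64(-0.052)), (np.float64(-0.125), np.float64(-0.025)), (np.float64(-0.128), np.float64(-0.007)), (np.float64(-0.128), np.float64(0.005)), (np.float64(-0.126), np.float64(0.014))]
 L -0.113 -> [(np.float64(-0.13), np.float64(-0.171)), (np.float64(-0.171), np.float64(-0.237)), (np.float64(-0.224), np.float64(-0.298)), (np.float64(-0.29), np.float64(-0.359)), (np.float64(-0.368), np.float64(-0.423))]
```

```bash
python3 -m jog '[0,-0.0425,0.001,-0.039,0,0,-1,0,0,0,0,0,0,-1,0,0,0,0,0,0,-1]'|tail -1; python3 m.py; python3 -m jog '[0,0,0,0,0,0,-1,0,0,0,0,0,0,-1]'|tail -1; python3 m.py;  python3 plan.py -.28 .3 .04 .06 .08
```

```text
finger_force: 39.6
t 18.15 th -0.1407 L 0.044 tool 0.046 r 0.1739 F [-0.  -0.5 -2.3] w 0.013
finger_force: 39.6
t 18.40 th -0.1575 L 0.042 tool 0.046 r 0.1739 F [-1.5 -0.2 -3.2] w 0.013
p [3.992 5.674 1.645 0.009] res [ 0.0002 -0.0031 -0.0034 -0.0028] state -0.1563 -0.0581 Leq meas 0.103 gain [1.55 0.61] suggest L -0.052 (now 0.042, d -0.094)
 L 0.040 -> [(np.float64(-0.168), np.float64(-0.055)), (np.float64(-0.179), np.float64(-0.056)), (np.float64(-0.19), np.float64(-0.059)), (np.float64(-0.202), np.float64(-0.065)), (np.float64(-0.216), np.float64(-0.074))]
 L 0.060 -> [(np.float64(-0.166), np.float64(-0.041)), (np.float64(-0.173), np.float64(-0.031)), (np.float64(-0.179), np.float64(-0.026)), (np.float64(-0.184), np.float64(-0.023)), (np.float64(-0.188), np.float64(-0.023))]
 L 0.080 -> [(np.float64(-0.165), np.float64(-0.027)), (np.float64(-0.168), np.float64(-0.007)), (np.float64(-0.168), np.float64(0.008)), (np.float64(-0.165), np.float64(0.019)), (np.float64(-0.16), np.float64(0.028))]
 L -0.052 -> [(np.float64(-0.174), np.float64(-0.118)), (np.float64(-0.203), np.float64(-0.168)), (np.float64(-0.241), np.float64(-0.214)), (np.float64(-0.289), np.float64(-0.259)), (np.float64(-0.345), np.float64(-0.307))]
```

L .055 for ~0.7 s.

```bash
python3 -m jog '[0,-0.007,0.001,-0.0064,0,0,-1,0,0,0,0,0,0,-1,0,0,0,0,0,0,-1,0,0,0,0,0,0,-1]'|tail -1; python3 m.py; python3 -m jog '[0,0,0,0,0,0,-1,0,0,0,0,0,0,-1,0,0,0,0,0,0,-1]'|tail -1; python3 m.py;  python3 plan.py -.28 .3 .06 .08 .1
```

```text
finger_force: 39.6
t 18.85 th -0.1842 L 0.054 tool 0.057 r 0.1739 F [-0.6 -0.8 -2.5] w 0.013
finger_force: 39.5
t 19.20 th -0.2020 L 0.054 tool 0.057 r 0.1739 F [-1.  -1.3 -3. ] w 0.013
p [3.991 5.674 1.644 0.009] res [-0.0017 -0.0007 -0.0033 -0.0061] state -0.1959 -0.0417 Leq meas 0.103 gain [1.55 0.61] suggest L -0.001 (now 0.054, d -0.055)
 L 0.060 -> [(np.float64(-0.204), np.float64(-0.04)), (np.float64(-0.212), np.float64(-0.042)), (np.float64(-0.221), np.float64(-0.045)), (np.float64(-0.23), np.float64(-0.05)), (np.float64(-0.241), np.float64(-0.056))]
 L 0.080 -> [(np.float64(-0.203), np.float64(-0.027)), (np.float64(-0.207), np.float64(-0.017)), (np.float64(-0.21), np.float64(-0.011)), (np.float64(-0.212), np.float64(-0.008)), (np.float64(-0.213), np.float64(-0.006))]
 L 0.100 -> [(np.float64(-0.201), np.float64(-0.013)), (np.float64(-0.202), np.float64(0.007)), (np.float64(-0.199), np.float64(0.022)), (np.float64(-0.193), np.float64(0.034)), (np.float64(-0.185), np.float64(0.045))]
 L -0.001 -> [(np.float64(-0.208), np.float64(-0.082)), (np.float64(-0.228), np.float64(-0.116)), (np.float64(-0.255), np.float64(-0.147)), (np.float64(-0.287), np.float64(-0.178)), (np.float64(-0.326), np.float64(-0.211))]
```

L to .075 (d .02).

```bash
python3 -m jog '[0,-0.014,0.001,-0.0128,0,0,-1,0,0,0,0,0,0,-1,0,0,0,0,0,0,-1,0,0,0,0,0,0,-1]'|tail -1; python3 m.py; python3 -m jog '[0,0,0,0,0,0,-1,0,0,0,0,0,0,-1,0,0,0,0,0,0,-1]'|tail -1; python3 m.py;  python3 plan.py -.28 .3 .06 .08 .1
```

```text
finger_force: 39.6
t 19.65 th -0.2235 L 0.075 tool 0.077 r 0.1739 F [-0.9  0.1 -3.4] w 0.012
finger_force: 39.6
t 20.00 th -0.2386 L 0.074 tool 0.077 r 0.1739 F [-1.7 -0.  -2.2] w 0.012
p [3.991 5.674 1.644 0.009] res [-0.0003 -0.0022 -0.005  -0.0091] state -0.2295 -0.0289 Leq meas 0.103 gain [1.55 0.61] suggest L 0.043 (now 0.074, d -0.031)
 L 0.060 -> [(np.float64(-0.236), np.float64(-0.04)), (np.float64(-0.246), np.float64(-0.051)), (np.float64(-0.257), np.float64(-0.062)), (np.float64(-0.27), np.float64(-0.073)), (np.float64(-0.286), np.float64(-0.085))]
 L 0.080 -> [(np.float64(-0.235), np.float64(-0.027)), (np.float64(-0.24), np.float64(-0.027)), (np.float64(-0.246), np.float64(-0.028)), (np.float64(-0.252), np.float64(-0.031)), (np.float64(-0.258), np.float64(-0.035))]
 L 0.100 -> [(np.float64(-0.234), np.float64(-0.013)), (np.float64(-0.235), np.float64(-0.002)), (np.float64(-0.235), np.float64(0.005)), (np.float64(-0.233), np.float64(0.011)), (np.float64(-0.23), np.float64(0.016))]
 L 0.043 -> [(np.float64(-0.238), np.float64(-0.052)), (np.float64(-0.25), np.float64(-0.072)), (np.float64(-0.266), np.float64(-0.09)), (np.float64(-0.286), np.float64(-0.108)), (np.float64(-0.31), np.float64(-0.128))]
```

Rate −0.043/s; L to .09.

```bash
python3 -m jog '[0,-0.0105,0.001,-0.0096,0,0,-1,0,0,0,0,0,0,-1,0,0,0,0,0,0,-1,0,0,0,0,0,0,-1]'|tail -1; python3 m.py; python3 -m jog '[0,0,0,0,0,0,-1,0,0,0,0,0,0,-1,0,0,0,0,0,0,-1,0,0,0,0,0,0,-1]'|tail -1; python3 m.py
```

```text
finger_force: 39.7
t 20.45 th -0.2572 L 0.090 tool 0.092 r 0.1739 F [-2.8 -0.5 -0.6] w 0.013
finger_force: 39.8
t 20.90 th -0.2769 L 0.089 tool 0.092 r 0.1738 F [-2.3 -0.6 -1.1] w 0.013
```

```bash
python3 -m jog '[0,-0.009,0,-0.008,0,0,-1,0,0,0,0,0,0,-1,0,0,0,0,0,0,-1,0,0,0,0,0,0,-1]'|tail -1; python3 m.py; python3 -m jog '[0,0,0,0,0,0,-1,0,0,0,0,0,0,-1,0,0,0,0,0,0,-1]'|tail -1; python3 m.py
```

```text
finger_force: 39.9
t 21.35 th -0.2964 L 0.103 tool 0.104 r 0.1738 F [-3.5 -0.7  0.2] w 0.013
finger_force: 40.0
t 21.70 th -0.2985 L 0.102 tool 0.104 r 0.1738 F [-2.3  0.3  1.5] w 0.012
```

```bash
python3 -m jog '[0,0.042,0.001,0.0382,0,0,-1,0,0.042,0.001,0.0382,0,0,-1,0,0.042,0.001,0.0382,0,0,-1,0,0.042,0.001,0.0382,0,0,-1,0,0.042,0.001,0.0382,0,0,-1,0,0.042,0.001,0.0382,0,0,-1,0,0.042,0.001,0.0382,0,0,-1,0,0.042,0.001,0.0382,0,0,-1,0,0,0,0,0,0,-1,0,0,0,0,0,0,-1]'|tail -1; python3 m.py; python3 -c "
from h import *
to(-.381,.174,-.006)"
```

```text
finger_force: 39.9
t 22.75 th -0.2995 L -0.381 tool -0.374 r 0.1746 F [-1.5 -0.5  0.6] w 0.013
t 22.75 shift u [-0.0032  0.0001  0.0023] turn u [ 0.0041  0.0002 -0.0001] F [-1.49 -0.54  0.6 ] w 0.012578987678596412
```

Release, then retreat along the lever axis.

```bash
python3 -m jog '[0,0,0,0.004,0,0,-0.5,0,0,0,0,0,0,-0.2,0,0,0,0,0,0,0.2,0,0,0,0,0,0,0.6,0,0,0,0,0,0,1,0,0,0,0,0,0,1,0,0,0,0,0,0,1,0,0,0,0,0,0,1]'|tail -2; python3 m.py; python3 -m jog '[0,0,-0.05,0,0,0,1,0,0,-0.1,0,0,0,1,0,0,-0.12,0,0,0,1,0,0,-0.12,0,0,0,1,0,0,-0.12,0,0,0,1,0,0,0,0,0,0,1,0,0,0,0,0,0,1,0,0,0,0,0,0,1]'|tail -2; python3 m.py
python3 - <<'E'
from h import *
s=viewer.camera("side");t=viewer.camera("top")
gt=blobs(t,(130,190,350,380),green);gs=blobs(s,(180,215,330,380),green)
print(gt,gs)
cv2.imwrite("pics/end.png",np.hstack([cv2.resize(s[120:320,260:460],(400,400)),cv2.resize(t[90:290,250:450],(400,400))]))
E
```

```text
gripper_width: 0.0855
finger_force: 0.0
t 23.60 th -0.2995 L -0.381 tool -0.382 r 0.1744 F [-0.3  0.5  0.3] w 0.086
gripper_width: 0.0858
finger_force: 0.0
t 24.45 th -0.2999 L -0.382 tool -0.383 r 0.3002 F [ 0.3 -0.3 -0. ] w 0.085
[(array([366.81481481, 157.18518519]), 108, array([365, 146,   5,  24]))] [(array([352.76119403, 200.70149254]), 67, array([345, 199,  18,   5]))]
```

View pics/end.png

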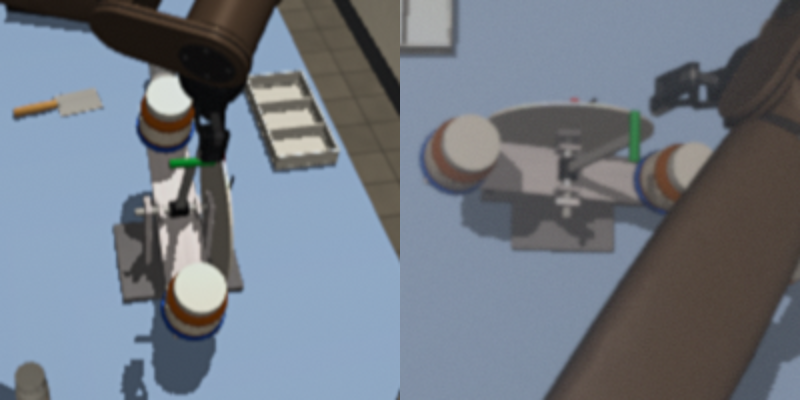

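The rocker sits on its home rest. The lever is free at its original position: the grip is at top px (367,157), where it began. The gripper is clear of everything, so I'm handing in.

```bash
python3 -c "
from workcell import ctrl
print(ctrl.hand_in())"
```

```text
the job is handed in; nothing more can be done
None
```

Handed in at about 24.5 s: I held the pointer within about 0.01 rad of the red mark (set angle about −0.02 rad) for roughly 7 s, then let the rocker down onto its home rest at about 0.04 rad/s and released the lever at its free position, but no verdict came back with the hand-in.

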